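# Pack the spare-parts tray for a power source repair

## Robot

A 6-joint arm with a two-finger parallel gripper is mounted at the origin on the work surface. World frame = base frame: x ahead of the robot, y to its left, z up, the work surface at z = 0. Lengths are in m, angles in rad, forces in N, time in s.
With the tool pointing down it reaches from about 0.225 to 0.875 m from the base axis. Payload 3.4 kg.
Tool frame: the origin (TCP) lies on the centre line of the jaws, within the pads' length; the fingertips stand 11 mm ahead of it and the grasp point (between the pads) lies 8 mm behind it; z points along the fingers, y is the line along which they close (so a half turn about z gives the same grasp; the last joint's range is limited). The gripper opens to 85 mm and grips with 20 to 120 N. Pads are 22 mm wide; open, the fingers measure 114 mm over their backs; the gripper's body (76 mm by 85 mm) begins 54 mm behind the grasp point. The pads swing forward as they close: fully open they stand 13 mm farther back than shut.
Start: joints at [1.182, 0.276, 1.505, -0, 1.361, -0.121], TCP at [0.152, 0.555, 0.242] pointing down, gripper open.
Joint ranges: [-2.89, 2.89], [-0.75, 2.08], [0.22, 2.7], [-1.18, 4.32], [0.11, 2.71], [-2.7, 2.7]. Speed limits (rad/s): [2.57, 2.57, 3.14, 3.14, 3.14, 3.14].

## Interface

Orientations are given as a unit quaternion [w, x, y, z].
In Python, from rig import manip, eyes, job gives the robot as it stands.
- The arm moves only by the tool drive_tool, never from a script. Its argument "rows" is a list of rows, each a list of 3 entries, a list of its own where there are three numbers: the turn, a rotation vector about the world's x, y, z in rad, then the shift along the world's x, y, z in cm, then the finger opening in cm, from 0 to 8.54. A call has 1 to 8 rows; each row shifts and turns the commanded pose from where the row before left it; what a row does not reach is not made up. A row lasts 1/8 s, in which the tool goes at most 62.5 mm and 10.7 degrees, less where a joint would pass 70% of its speed; a pose out of reach is approached as far as the arm can. A call is refused whole if a number of a shift passes 6.25 or a number of a turn 0.188, either way. A call with a gripper value outside its range is refused whole. The fingers move at their own pace and stop on an object; "force" is the grip in N (left out, the last holds). Time passes only in rows, so rows that do not move let the fingers close. It gives the time, the measured TCP pose, the force, the opening and the grip force at its end, in the units of the state.
- manip.get_state(): the state, without advancing time (a new reading comes with each control period).
- eyes.get_image(name): name is "scene" or "top" or "wrist"; returns the picture (480x640x3 uint8, red, green, blue); there is no depth.
- eyes.get_calibration(name): a dict with "camera_matrix" (3x3 intrinsics, pixels), "view" (4x4, takes a point from world to camera coordinates). Camera axes: x right, y up, looking along -z (the intrinsics and any distortion apply to the point x, -y, -z); pixel columns grow to the right and rows downward; lengths in m; the calibration is good to about 2 mm. A picture is of the moment at which its call begins: read the wrist's pose just before it. get_calibration takes no time and is no camera call; for the wrist camera it gives the pose at the moment of the call.
- job.sign_off(): hands the job in; it is judged then, once.
The state is a dict: "clock": time; "qpos": joint angles; "qd": joint speeds; "effort": joint torques, N m; "position": TCP position; "ee_rot": TCP orientation; "contact_force": force on the tool from outside, world axes, zero at the start; "moment": the same for the moment, N m; "width": finger opening in m; "gripper_force": force on a finger pad.
Only numpy, scipy, OpenCV 4.12 (cv2) and the standard library are available. Lean on these libraries where they do the work, as an engineer would, in place of code of your own. Each camera call takes 0.05 s, during which the arm holds its last target. There are 200 camera calls.

## Task

Pack the red parts tray with the large spares: one large knife fuse in each of the two long bays, the large capacitor standing inside the round collar, and the large knob, right way up, in the remaining square bay. One of the large fuses is jammed across the dark steel chute with its blades under the two lips: push it back up the slope until it is clear of them, then lift it out. Everything must end flat on the tray's floor, the same way up as you found it; leave the smaller fuse, capacitor and knob alone where they are.

Things in the scene. Friction and masses are not known exactly. Their poses are not given: they have to be found in the camera images.
- jammed_fuse: Large knife fuse (size as loose_fuse) lying across the chute (its y = chute y) on the sloping floor, tilted with it. Its lower side bears on the throat's shoulders, its blade ends are under the lips: centre 20 mm below the chute's middle along the slope, clear of the lips once 9 mm or more above the middle. Friction holds it wherever left on the slope. Origin: centre of the underside.
- loose_fuse: The other large knife fuse, on the bench mat, about 0.12 kg: white ceramic block 24 mm wide (its x) x 50 mm long (its y) x 30 mm high, with a flat steel blade sticking out 14 from each end along y (15 wide, 6 thick, 12 to 18 above the underside; 78 overall). Origin: centre of the underside, z up through the body.
- large_capacitor: Large capacitor, about 0.09 kg: upright grey and aluminium can, diameter 33 mm, 60 mm high, black top with two small brass terminals (5 high) on it. Origin: centre of the underside, z up.
- large_knob: Large control knob, about 0.04 kg: round, grey, diameter 36 mm, 28 mm high, with a skirt of diameter 42 on its lowest 4; aluminium disc and a black pointer on top. Origin: centre of the underside, z up.
- small_fuse: Look-alike to leave: smaller knife fuse, body 16 x 34 x 20 mm high, 52 overall with blades (along its y). Origin: centre of the underside.
- small_capacitor: Look-alike to leave: smaller capacitor, diameter 22 mm, 40 mm high plus terminals. Origin: centre of the underside.
- small_knob: Look-alike to leave: smaller knob, diameter 23 mm (skirt 28), 18 mm high. Origin: centre of the underside.
- tray: Fixed red tray 132 (x) x 176 (y) mm; floor 4 thick, all walls 4 thick with tops 12 above the bench. Origin: centre of underside. Bay centres (x, y) in its frame: two long fuse bays, 60 x 98 (fuses lie along y), at (-32,-35) and (32,-35); square knob bay 60 x 66 at (-32,51); capacitor bay at (32,51) with a round collar, inside diameter 54, wall 3, top 12 above the bench.
- chute: Fixed dark steel chute, ends open, 155 x 94 mm. Origin: under its middle at bench height; x level, up-slope; y across. Floor rises 0.16 rad to +x, 30 high at the middle. Along the slope from the middle: throat 40 wide from -77.5 to shoulders at -32.5, then 86 wide to +77.5. Walls 30 high above the floor, 4 thick. Lips from -32.5 to +1.5, 24 to 27 above the floor, 56 gap between.
Things that resemble listed ones, but are neither listed nor needed, are in the scene too. Of the things shaped like the tray, the red one is meant. What is shaped like the large_knob but green is not meant.

How it is judged:
By the outcome, as a careful person would: the job done as asked, in the order asked, and still so for the second after the job is handed in, with the robot touching nothing.
It also fails if it takes over 122 s, if anything falls off the work surface, if the arm or the gripper's body presses on something with over 40 N, if the wrist force passes 120 N, or if a joint passes its speed limit or range.

## Working session

There is one attempt and no reset: what is moved stays moved. The work goes in short steps, Python scripts to look and compute and a tool call to move; the robot and the scene stay as the last step left them, time stands still between calls to the robot, and variables do not carry over. Pictures are saved under pics/ and viewed, at most 14 in all, crops included, and the job is handed in when it is done.

Besides the shell and the picture viewer there is one more tool, called after "Emit:" as name(argument=value, ...), one argument or row to a line, values as JSON. drive_tool: Moves the arm, as the interface text tells. Its arguments: {"type":"object","properties":{"rows":{"type":"array"},"force":{"type":"number"}},"required":["rows"]}

```bash
mkdir -p pics; ls
python3 - <<'E'
from rig import manip, eyes, job
import cv2
for n in ("scene","top"):
    cv2.imwrite(f"pics/{n}0.png",cv2.cvtColor(eyes.get_image(n),cv2.COLOR_RGB2BGR))
    c=eyes.get_calibration(n);print(n,c)
s=manip.get_state();print(s)
E
```

```text
pics
scene {'camera_matrix': array([[498.33120818,   0.        , 316.37468228],
       [  0.        , 498.33120818, 233.77774968],
       [  0.        ,   0.        ,   1.        ]]), 'view': array([[ 0.79779596,  0.60260524,  0.01971112, -0.50502801],
       [-0.38018156,  0.47741487,  0.79217234,  0.12313422],
       [ 0.46795683, -0.6394857 ,  0.60997906, -1.47021408],
       [ 0.        ,  0.        ,  0.        ,  1.        ]])}
top {'camera_matrix': array([[520.28984961,   0.        , 331.41219688],
       [  0.        , 520.28984961, 245.32250879],
       [  0.        ,   0.        ,   1.        ]]), 'view': array([[-1.22539236e-02, -9.99923356e-01, -1.76724175e-03,
         1.17959805e-01],
       [ 9.92555379e-01, -1.23777718e-02,  1.21163569e-01,
        -5.70754367e-01],
       [-1.21176157e-01, -2.69356180e-04,  9.92630982e-01,
        -1.02908418e+00],
       [ 0.00000000e+00,  0.00000000e+00,  0.00000000e+00,
         1.00000000e+00]])}
{'clock': 0.1, 'qpos': array([ 1.18200051e+00,  2.76533704e-01,  1.50597067e+00, -2.35800046e-05,
        1.36066994e+00, -1.21012110e-01]), 'qd': array([-0.00105898, -0.00118753, -0.00320078, -0.00164115, -0.00120897,
        0.00119377]), 'effort': array([ 2.02727924e-04, -4.17704701e+01, -2.46401900e+01, -2.77894824e-04,
        5.89013318e-03, -7.28309402e-06]), 'position': array([0.15199967, 0.55410551, 0.24153936]), 'ee_rot': array([-1.88253727e-04,  1.33489679e-01,  9.91049888e-01, -7.68184039e-04]), 'contact_force': array([-0.96444903, -0.1787611 ,  0.47549931]), 'moment': array([-0.02426652,  0.02395181,  0.00952796]), 'gripper_force': 0.0, 'width': 0.08543519559824937}
```

View pics/scene0.png

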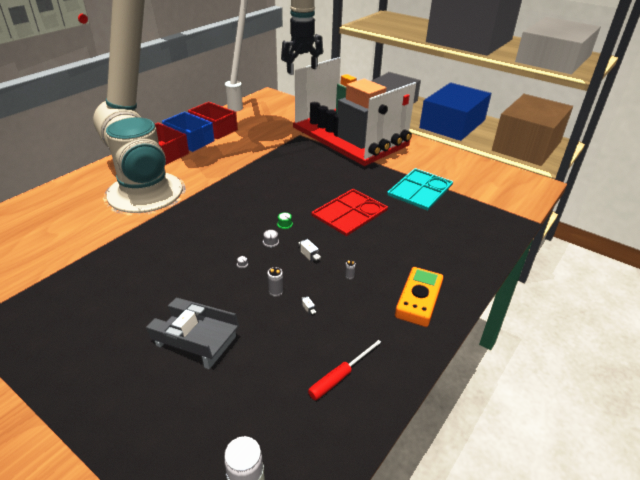

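View pics/top0.png

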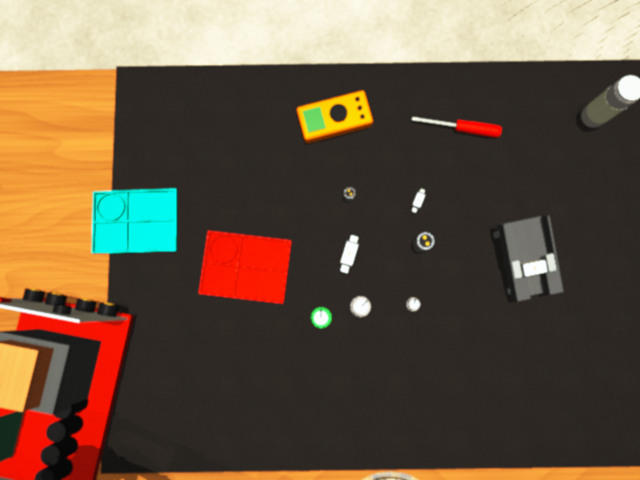

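The top picture shows these, in pixels:
- Red tray at (245,267). The cyan look-alike tray is at (134,220).
- Large fuse at (349,254); the small one is at (418,200).
- Large capacitor at (425,241); the small one is at (349,193).
- White/grey large knob at (360,306). The green decoy is at (320,317) and the small knob at (413,304).
- Chute at (528,258), with the jammed fuse at (535,268).

The bigger, non-green ones fit the description. I'll confirm this in one enlarged crop.

```bash
cat > h.py <<'E'
from rig import manip, eyes, job
import cv2, numpy as np
def cal(n):
    c=eyes.get_calibration(n); return np.array(c["camera_matrix"]),np.array(c["view"])
def ray(n,u,v,z,c=None):
    K,V=c or cal(n); d=np.linalg.inv(K)@[u,v,1]; d=V[:3,:3].T@[d[0],-d[1],-d[2]]
    o=-V[:3,:3].T@V[:3,3]; return o+d*(z-o[2])/d[2]
def proj(n,P,c=None):
    K,V=c or cal(n); p=np.atleast_2d(P)@V[:3,:3].T+V[:3,3]
    q=np.c_[p[:,0],-p[:,1],-p[:,2]]@K.T; return q[:,:2]/q[:,2:]
def shot(n,f,crop=None,s=1):
    c=cal(n); im=cv2.cvtColor(eyes.get_image(n),cv2.COLOR_RGB2BGR); cv2.imwrite(f"pics/{f}_raw.png",im)
    if crop: x0,y0,x1,y1=crop; im=cv2.resize(im[y0:y1,x0:x1],None,fx=s,fy=s,interpolation=cv2.INTER_CUBIC)
    cv2.imwrite(f"pics/{f}.png",im); np.savez(f"pics/{f}.npz",K=c[0],V=c[1])
def saved(f):
    d=np.load(f"pics/{f}.npz"); return d["K"],d["V"]
E
python3 - <<'E'
from h import *
im=cv2.imread("pics/top0.png")
a=cv2.resize(im[180:340,190:390],None,fx=4,fy=4,interpolation=cv2.INTER_CUBIC)
b=cv2.resize(im[180:330,390:590],None,fx=4,fy=4,interpolation=cv2.INTER_CUBIC)
cv2.imwrite("pics/a.png",a[:600]);cv2.imwrite("pics/b.png",b)
for n,u,v,z in [("tray",245,267,.012),("lf",349,254,.03),("cap",425,241,.065),("knob",360,306,.028),("chute",528,258,.05),("sf",418,200,.02),("sc",349,193,.042),("sk",413,304,.018),("gk",320,317,.028)]: print(n,ray("top",u,v,z).round(4))
E
```

```text
tray [0.5318 0.2911 0.012 ]
lf [0.5544 0.0751 0.03  ]
cap [ 0.5748 -0.0752  0.065 ]
knob [0.4483 0.0544 0.028 ]
chute [ 0.5397 -0.2835  0.05  ]
sf [ 0.6674 -0.0717  0.02  ]
sc [0.6792 0.0734 0.042 ]
sk [ 0.451  -0.0547  0.018 ]
gk [0.4271 0.1358 0.028 ]
```

View pics/a.png

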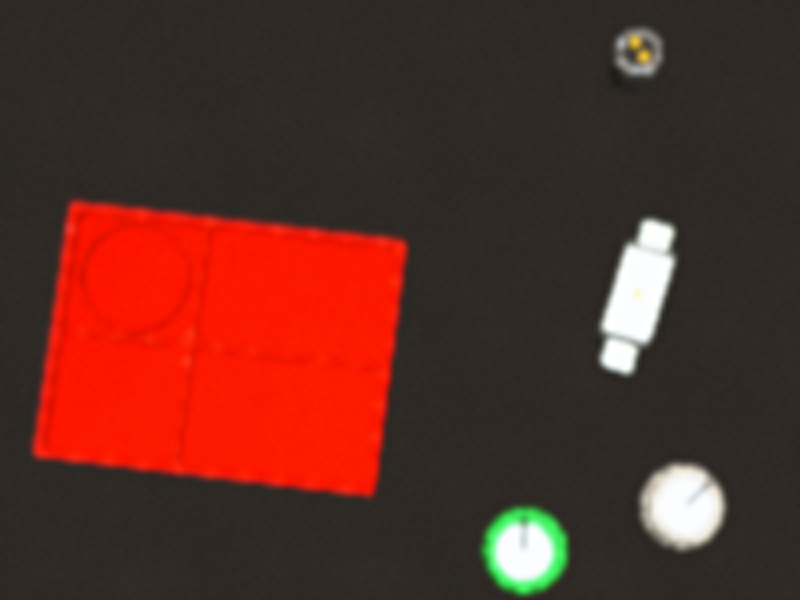

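View pics/b.png

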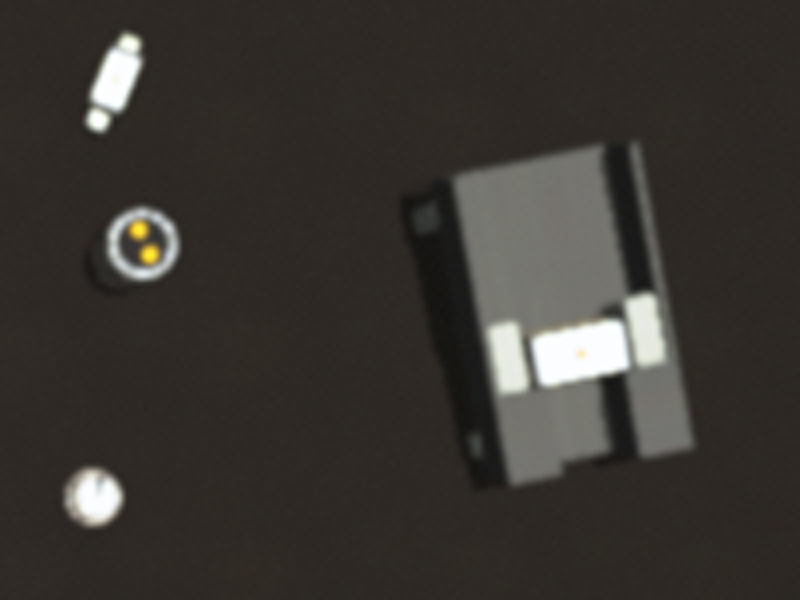

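The crops confirm the choice: the large fuse spans about 40 px, roughly 78 mm, against 26 px for the small one. The large knob is plain grey/white, and the other knob of that size is green. The pale plates beside the jammed fuse are the chute's lips. Next I'll fit the poses.

Run:
```python
from h import *
from scipy.optimize import least_squares
c=cal("top"); im=cv2.imread("pics/top0.png")
b=lambda p:np.array(p)/4+[390,180]-0.375
L=b([(487,325),(520,320),(529,388),(496,394),(625,297),(657,290),(667,360),(636,368),(580,353)])
a=.16; S=np.array([np.cos(a),0,np.sin(a)]);N=np.array([-np.sin(a),0,np.cos(a)]);O=np.array([0,0,.03])
pt=lambda s,y,n:O+s*S+n*N+np.array([0,y,0])
M=np.array([pt(.0015,.043,.027),pt(.0015,.028,.027),pt(-.0325,.028,.027),pt(-.0325,.043,.027),
 pt(.0015,-.028,.027),pt(.0015,-.043,.027),pt(-.0325,-.043,.027),pt(-.0325,-.028,.027),pt(-.02,0,.03)])
def T(p,M):
    R=np.array([[np.cos(p[2]),-np.sin(p[2]),0],[np.sin(p[2]),np.cos(p[2]),0],[0,0,1]]); return M@R.T+[p[0],p[1],0]
r=least_squares(lambda p:(proj("top",T(p,M),c)-L).ravel(),[.54,-.28,.17])
print("chute",r.x.round(4),r.fun.reshape(-1,2).round(1).tolist())
print("fuse top",T(r.x,M[-1:]), "wall end px crop", ((proj("top",T(r.x,np.array([pt(.0775,-.047,.03),pt(-.0775,-.047,.03)])),c)-[390,180])*4).round())
# tray
m=((im[...,2]>150)&(im[...,1]<90)&(im[...,0]<90)).astype(np.uint8); m[:,:190]=0;m[310:]=0;m[:,300:]=0; m[:220]=0
m=cv2.morphologyEx(m,cv2.MORPH_CLOSE,np.ones((5,5)))
ct=max(cv2.findContours(m,0,1)[0],key=cv2.contourArea)[:,0]
P=np.array([ray("top",u,v,.012,c)[:2] for u,v in ct]); print("tray",cv2.minAreaRect((P*1000).astype(np.float32)))
# white things
for n,(x0,y0,x1,y1),z in [("fuse",(330,225,370,285),.02),("knob",(340,290,380,325),.028),("cap",(405,225,445,260),.06)]:
    g=(im[y0:y1,x0:x1].max(2)>(110)).astype(np.uint8)
    g=cv2.morphologyEx(g,cv2.MORPH_CLOSE,np.ones((5,5)))
    ct=max(cv2.findContours(g,0,1)[0],key=cv2.contourArea)[:,0]+[x0,y0]
    P=np.array([ray("top",u,v,z,c)[:2] for u,v in ct]); print(n,cv2.minAreaRect((P*1000).astype(np.float32)), cv2.minEnclosingCircle((P*1000).astype(np.float32)))
u=np.array([638,293])/4+[190,180]-.375; print("dot",ray("top",*u,.03,c))
print(-c[1][:3,:3].T@c[1][:3,3])
```

```text
chute [ 0.5438 -0.2894  0.1782] [[0.0, 0.2], [-0.9, 0.0], [-0.2, -0.3], [0.7, -0.4], [0.2, 0.5], [-0.5, 0.8], [-0.1, -0.0], [0.4, -0.6], [0.3, -0.2]]
fuse top [[ 0.51965672 -0.29370292  0.05643045]] wall end px crop [[638. 140.]
 [691. 446.]]
tray ((532.981689453125, 291.6041259765625), (178.80723571777344, 134.96685791015625), 82.58250427246094)
fuse ((556.3577880859375, 75.01567840576172), (28.098342895507812, 81.73544311523438), 72.15652465820312) ((555.7745361328125, 73.29399871826172), 40.905296325683594)
knob ((448.2937927246094, 54.41765594482422), (42.775123596191406, 40.185577392578125), 44.20307159423828) ((448.02972412109375, 54.021705627441406), 21.890485763549805)
cap ((576.4892578125, -77.11324310302734), (34.11149597167969, 34.25151062011719), 89.28256225585938) ((576.242919921875, -76.69186401367188), 18.219093322753906)
dot [0.55670406 0.07477298 0.03      ]
[0.44325032 0.11060891 1.09086394]
```

Everything fits the known sizes:
- Tray at (0.533, 0.2916), yaw -7.4°.
- Loose fuse at (0.5565, 0.0748), long axis at -17.8°.
- Capacitor at (0.5763, -0.077).
- Knob at (0.448, 0.054).
- Chute at (0.544, -0.289), yaw 10.2°.

I'll head for the loose fuse first.

Emit:
drive_tool(
  rows=[
    [[0,0,0],[1,-6,0],5],
    [[0,0,0],[1,-6,0],5],
    [[0,0,0],[3.5,-5,0],5],
    [[0,0,0],[3.5,-5,0],5],
    [[0,0,0],[3.5,-5,0],5],
    [[0,0,0],[3.5,-5,0],5],
    [[0,0,-0.042],[3.5,-5,0],5],
    [[0,0,0],[3.5,-5,0],5],
  ],
  force=40,
)

```text
clock: 1.1
position: [0.3828, 0.1328, 0.2423]
ee_rot: [0.0, 0.155, 0.988, 0.0]
contact_force: [1.3, 1.1, -0.1]
width: 0.0497
gripper_force: 0.0
```

Emit:
drive_tool(
  rows=[
    [[0,0,0],[5,-1.5,-2],5],
    [[0,0,0],[5,-1.5,-3],5],
    [[0,0,0],[4,-1.5,-3],5],
    [[0,0,0],[3.4,-1.3,-3],5],
    [[0,0,0],[0,0,0],5],
  ],
)

```text
clock: 1.72
position: [0.5565, 0.0754, 0.129]
ee_rot: [-0.003, 0.155, 0.988, -0.001]
contact_force: [-1.2, 1.9, 0.5]
width: 0.05
gripper_force: 0.0
```

Run:
```python
from h import *
shot("wrist","w1"); s=manip.get_state(); print(s["position"],s["ee_rot"],s["width"]); print(cal("wrist")[1])
print(proj("wrist",[[.5565,.0748,.03],s["position"]],saved("w1")))
```

```text
[0.55561656 0.07608629 0.13047108] [-2.17420326e-03  1.54868301e-01  9.87932703e-01 -2.37351075e-04] 0.05012267632873698
[[ 0.30538927  0.95222595 -0.00177099 -0.24232604]
 [-0.90817057  0.29070005 -0.30119712  0.48750257]
 [-0.28629289  0.09359073  0.95356025 -0.12137177]
 [ 0.          0.          0.          1.        ]]
[[317.19410612 246.88654017]
 [318.16946708 319.81502974]]
```

View pics/w1.png

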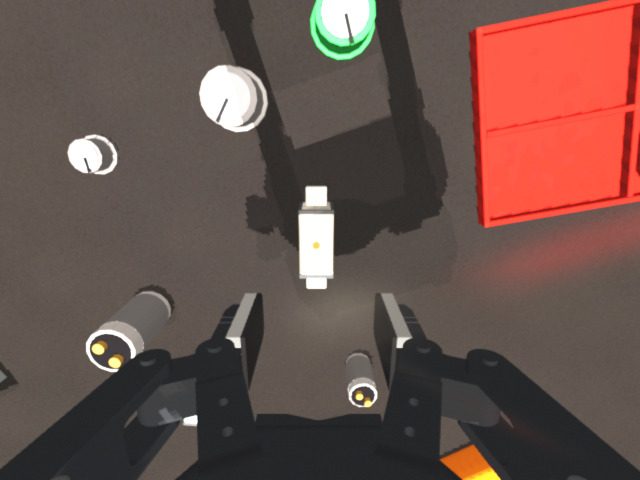

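The fuse's orange dot is at (316,245), against (317,247) predicted. It stands vertical between the fingers, so it is aligned. Descending and gripping.

Emit:
drive_tool(
  rows=[
    [[0,0,0],[0,-0.1,-4],5],
    [[0,0,0],[0,0,-4],5],
    [[0,0,0],[0,0,-3],5],
    [[0,0,0],[0,0,0],2],
    [[0,0,0],[0,0,0],2],
    [[0,0,0],[0,0,0],2],
    [[0,0,0],[0,0,0],2],
    [[0,0,0],[0,0,0],2],
  ],
  force=40,
)

```text
clock: 2.78
position: [0.5568, 0.0756, 0.0233]
ee_rot: [0.001, 0.154, 0.988, 0.0]
contact_force: [-0.0, 0.7, 4.0]
width: 0.0227
gripper_force: 43.6
```

Emit:
drive_tool(
  rows=[
    [[0,0,0],[0,0,3],2],
    [[0,0,0],[0,0,3],2],
    [[0,0,-0.174],[0,3,0],2],
    [[0,0,-0.174],[0,3,0],2],
    [[0,0,-0.174],[0,3,0],2],
    [[0,0,-0.174],[0.3,3,0],2],
    [[0,0,-0.174],[0,3,0],2],
    [[0,0,-0.174],[0,2.7,0],2],
  ],
)

```text
clock: 3.78
position: [0.559, 0.2536, 0.0822]
ee_rot: [-0.0, 0.629, 0.778, -0.0]
contact_force: [0.3, -0.1, -1.8]
width: 0.0226
gripper_force: 42.9
```

Emit:
drive_tool(
  rows=[
    [[0,0,-0.174],[0,0,0],2],
    [[0,0,-0.171],[0,0,0],2],
    [[0,0,0],[0,0,0],2],
  ],
)

```text
clock: 4.15
position: [0.559, 0.2526, 0.0821]
ee_rot: [-0.0, 0.75, 0.661, -0.0]
contact_force: [-0.1, -0.6, -1.0]
width: 0.0227
gripper_force: 42.9
```

Run:
```python
from h import *
shot("wrist","w2"); s=manip.get_state(); print(s["position"],s["ee_rot"],s["width"],s["qpos"]); R=np.array([[1]])
w,x,y,z=s["ee_rot"]; yv=np.array([2*(x*y-w*z),1-2*(x*x+z*z),2*(y*z+w*x)]); print(yv,np.degrees(np.arctan2(yv[1],yv[0])))
```

```text
[0.55904361 0.25249505 0.08220471] [-3.13770116e-05  7.49930270e-01  6.61516875e-01 -1.17695344e-04] 0.02296498464065291 [ 3.10871959e-01  4.56820228e-01  1.64768352e+00 -4.26802945e-05
  1.03732973e+00  4.36010683e-01]
[ 9.92183049e-01 -1.24790847e-01 -2.02776054e-04] -7.168677746803928
```

View pics/w2.png

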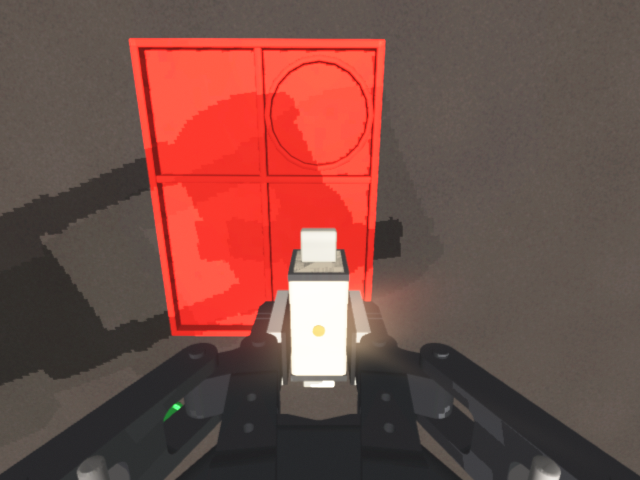

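The fuse is gripped square, with its dot at (319,330), and the tray below is parallel to it. The tray's outer corners are at (131,41), (384,41) and (170,336), and the collar centre is at (319,113). I'll check the tray pose with these.

Run:
```python
from h import *
c=saved("w2"); P=[ray("wrist",*p,.012,c)[:2] for p in [(131,41),(384,41),(170,336),(319,113),(261,179)]]
print(np.round(P,4))
A,B,C=P[:3]; print(np.linalg.norm(A-B),np.linalg.norm(A-C),"centre",(B+C)/2, "yaw",np.degrees(np.arctan2(*(B-A)[::-1])),np.degrees(np.arctan2(*(A-C)[::-1]))-90)
```

```text
[[0.4788 0.385 ]
 [0.6078 0.3688]
 [0.4543 0.2121]
 [0.5703 0.3385]
 [0.5328 0.3072]]
0.12997238279157117 0.17460535852609832 centre [0.53105742 0.29045227] yaw -7.17428362855927 -8.062179454308094
```

Agrees within 2 mm. Lowering.

Emit:
drive_tool(
  rows=[
    [[0,0,0],[0,0,-3],2],
    [[0,0,0],[0,0,-2],2],
    [[0,0,0],[0,0,-0.4],2],
    [[0,0,0],[0,0,-0.1],2],
    [[0,0,0],[0,0,0],2],
  ],
)

```text
clock: 4.82
position: [0.5599, 0.2527, 0.028]
ee_rot: [0.0, 0.751, 0.661, 0.001]
contact_force: [-0.1, -0.2, -1.5]
width: 0.0232
gripper_force: 42.9
```

Emit:
drive_tool(
  rows=[
    [[0,0,0],[0,0,-0.1],2],
    [[0,0,0],[0,0,0],2],
  ],
)

```text
clock: 5.08
position: [0.5599, 0.2528, 0.0273]
ee_rot: [0.0, 0.751, 0.661, 0.001]
contact_force: [-1.6, -0.4, 3.7]
width: 0.0229
gripper_force: 43.5
```

Emit:
drive_tool(
  rows=[
    [[0,0,0],[0,0,0],4],
    [[0,0,0],[0,0,0],4],
    [[0,0,0],[0,0,0],4],
    [[0,0,0],[0,0,4],4],
    [[0,0,0],[0,0,5],4],
    [[0,0,0.16],[0,-5,4],5],
    [[0,0,0.143],[0,-6,0],5],
    [[0,0,0],[0,-6,0],5],
  ],
)

```text
clock: 6.08
position: [0.5594, 0.0824, 0.1562]
ee_rot: [0.001, 0.642, 0.767, 0.001]
contact_force: [0.4, 0.4, -1.0]
width: 0.05
gripper_force: 0.0
```

Run:
```python
from h import *
s_=manip.get_state(); p=s_["position"]; print(p,s_["ee_rot"],s_["width"])
a=.16; y=.1782; R=np.array([[np.cos(y),-np.sin(y),0],[np.sin(y),np.cos(y),0],[0,0,1]])
S=R@[np.cos(a),0,np.sin(a)];N=R@[-np.sin(a),0,np.cos(a)];O=np.array([.5438,-.2894,.03])
for s,n in [(-.02,.12),(-.02,.023),(.018,.023),(.018,.1)]: print(s,n,(O+s*S+n*N).round(4),((O+s*S+n*N-p)*100).round(2))
print(S,N)
shot("top","t1",(200,180,320,310),4)
```

```text
[0.55937305 0.08238865 0.15620177] [8.56774103e-04 6.41837063e-01 7.66840293e-01 6.44352816e-04] 0.049956300509728775
-0.02 0.12 [ 0.5056 -0.2963  0.1453] [ -5.38 -37.87  -1.09]
-0.02 0.023 [ 0.5208 -0.2935  0.0495] [ -3.86 -37.59 -10.67]
0.018 0.023 [ 0.5577 -0.2869  0.0556] [ -0.17 -36.93 -10.06]
0.018 0.1 [ 0.5456 -0.2891  0.1316] [ -1.38 -37.15  -2.46]
[0.9715939  0.17499429 0.15931821] [-0.1567953  -0.02824048  0.98722728]
```

View pics/t1.png

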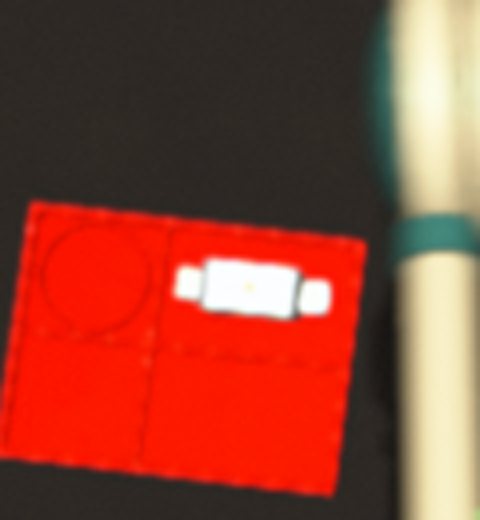

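The first fuse lies centred in its bay, at crop (250,288). On to the chute.

Emit:
drive_tool(
  rows=[
    [[0,0,0],[-0.7,-5.9,0],5],
    [[0,0,0],[-0.7,-5.9,0],5],
    [[0,0,0],[-0.7,-5.9,0],5],
    [[0,0,0],[-0.7,-5.9,0],5],
    [[0,0,0],[-0.7,-5.9,0],5],
    [[0,0,0],[-0.7,-5.9,0],5],
    [[0.0283,-0.1575,0],[-1.2,-2.5,-1.1],5],
    [[0,0,0],[0,0,0],5],
  ],
)

```text
clock: 7.12
position: [0.5009, -0.2968, 0.1425]
ee_rot: [0.049, 0.643, 0.762, 0.061]
contact_force: [0.3, 0.6, 0.5]
width: 0.0501
gripper_force: 0.0
```

Run:
```python
from h import *
from scipy.spatial.transform import Rotation as Ro
shot("wrist","w3"); s_=manip.get_state(); p=s_["position"]; q=s_["ee_rot"]; print(p,q,s_["width"])
print(Ro.from_quat(np.r_[q[1:],q[0]]).as_matrix())
a=.16; y=.1782; R=np.array([[np.cos(y),-np.sin(y),0],[np.sin(y),np.cos(y),0],[0,0,1]])
S=R@[np.cos(a),0,np.sin(a)];N=R@[-np.sin(a),0,np.cos(a)];Y=R@[0,1,0];O=np.array([.5438,-.2894,.03])
print(proj("wrist",[O-.02*S+.03*N]+[O+s*S+yy*Y+.027*N for s in(.0015,-.0325) for yy in (.028,-.028)],saved("w3")).round(1))
```

```text
[ 0.50296372 -0.29598783  0.14350573] [0.04983534 0.64237834 0.76230134 0.06134469] 0.05027777279732826
[[-0.16973302  0.97325747  0.1547921 ]
 [ 0.98548601  0.1671738   0.02949999]
 [ 0.0028339   0.15755257 -0.98750653]]
[[325.8 252.6]
 [358.5 210.4]
 [356.5 288.5]
 [306.5 210.8]
 [308.1 288.9]]
```

View pics/w3.png

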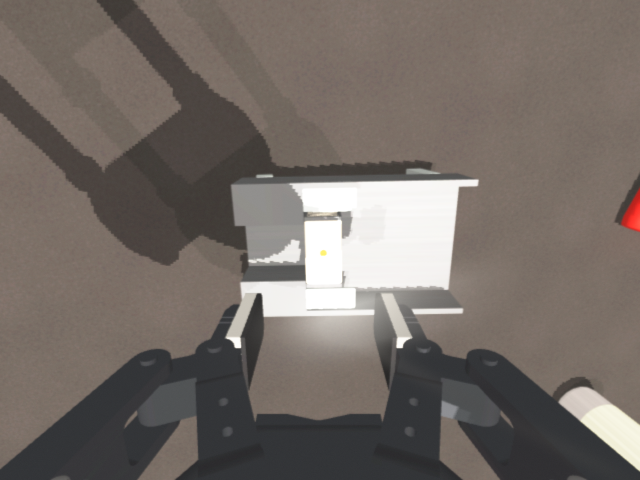

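The fuse dot is at (323,252), against (326,253) predicted, so it sits about 2 mm lower along the slope. The lips match and the fingers line up with the slope. Descending along the normal.

Emit:
drive_tool(
  rows=[
    [[0,0,0],[0.4,0.07,-2.5],5],
    [[0,0,0],[0.4,0.07,-2.5],5],
    [[0,0,0],[0.4,0.07,-2.5],5],
    [[0,0,0],[0.2,0.03,-1.5],5],
    [[0,0,0],[0,0,0],5],
  ],
)

```text
clock: 7.8
position: [0.5195, -0.2916, 0.0535]
ee_rot: [0.05, 0.64, 0.764, 0.061]
contact_force: [-0.1, -0.4, 0.2]
width: 0.0502
gripper_force: 0.0
```

```bash
cat >> h.py <<'E'
def slope():
    p=manip.get_state()["position"]; a=.16; y=.1782
    R=np.array([[np.cos(y),-np.sin(y),0],[np.sin(y),np.cos(y),0],[0,0,1]])
    B=np.c_[R@[np.cos(a),0,np.sin(a)],R@[0,1,0],R@[-np.sin(a),0,np.cos(a)]]
    return (p-[.5438,-.2894,.03])@B*1000
E
python3 -c "
from h import *
print(slope(),manip.get_state()['contact_force'])"
```

```text
[-20.21840308   2.09231659  27.11168915] [-0.14610527 -0.44377389  0.18000085]
```

Emit:
drive_tool(
  rows=[
    [[0,0,0],[0.06,-0.2,-0.4],5],
    [[0,0,0],[0,0,0],3.2],
    [[0,0,0],[0,0,0],3.2],
    [[0,0,0],[0,0,0],3.2],
  ],
)

```text
clock: 8.3
position: [0.5198, -0.2951, 0.0508]
ee_rot: [0.052, 0.641, 0.764, 0.061]
contact_force: [0.3, 1.2, -0.4]
width: 0.0322
gripper_force: 0.0
```

Emit:
drive_tool(
  rows=[
    [[0,0,0],[0.5,0.09,0.08],3.2],
    [[0,0,0],[0.5,0.09,0.08],3.2],
    [[0,0,0],[0.5,0.09,0.08],3.2],
    [[0,0,0],[0.5,0.09,0.08],3.2],
    [[0,0,0],[0.5,0.09,0.08],3.2],
    [[0,0,0],[0.5,0.09,0.08],3.2],
    [[0,0,0],[0.5,0.09,0.08],3.2],
    [[0,0,0],[0.4,0.08,0.07],3.2],
  ],
)

```text
clock: 9.3
position: [0.5592, -0.2877, 0.0567]
ee_rot: [0.051, 0.641, 0.764, 0.061]
contact_force: [-1.6, 0.0, 0.3]
width: 0.0321
gripper_force: 0.7
```

```bash
python3 -c "
from h import *
shot('wrist','w4',(160,120,480,400),2.5); print(slope(),manip.get_state()['contact_force'])"
```

```text
[20.14067679 -1.17885948 23.92811674] [-0.38918489  0.20501665 -0.69871579]
```

View pics/w4.png

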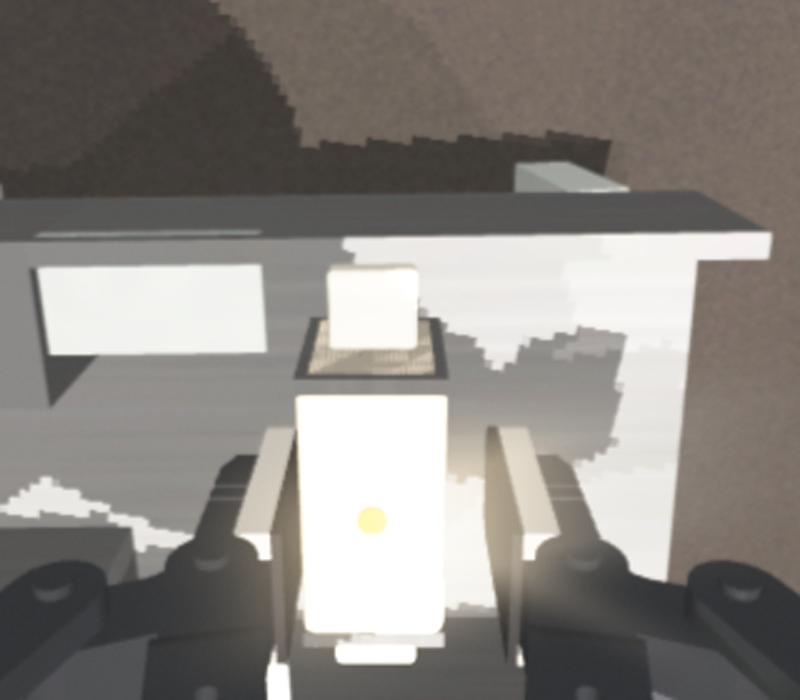

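The fuse is pushed up and its blade is clear past the lip (lip ends at crop x=267, blade starts at 328). Gripping and lifting.

Emit:
drive_tool(
  rows=[
    [[0,0,0],[0,0,0],2],
    [[0,0,0],[0,0,0],2],
    [[0,0,0],[0,0,0],2],
    [[0,0,0],[0,0,0],2],
    [[0,0,0],[-0.16,-0.03,1],2],
    [[0,0,0],[-0.32,-0.06,2],2],
    [[0,0,0],[-0.5,-0.09,3],2],
    [[0,0,0],[-0.5,-0.1,3],2],
  ],
  force=40,
)

```text
clock: 10.35
position: [0.5431, -0.2904, 0.1475]
ee_rot: [0.051, 0.641, 0.764, 0.061]
contact_force: [-1.3, 0.3, -1.4]
width: 0.023
gripper_force: 39.5
```

Emit:
drive_tool(
  rows=[
    [[-0.0283,0.1575,0],[0,3,0],2],
    [[0,0,-0.151],[-0.5,6,0],2],
    [[0,0,-0.151],[-0.5,6,0],2],
    [[0,0,0],[-0.5,6,0],2],
    [[0,0,0],[-0.5,6,0],2],
    [[0,0,0],[-0.5,6,0],2],
    [[0,0,0],[-0.5,6,0],2],
    [[0,0,0],[-0.5,6,0],2],
  ],
)

```text
clock: 11.35
position: [0.5083, 0.161, 0.1471]
ee_rot: [0.0, 0.751, 0.661, 0.0]
contact_force: [0.8, 0.2, -0.5]
width: 0.0231
gripper_force: 39.9
```

Emit:
drive_tool(
  rows=[
    [[0,0,0],[-0.5,5,-2],2],
    [[0,0,0],[-0.5,4.6,-3],2],
    [[0,0,0],[0,0.5,-1.5],2],
    [[0,0,0],[0,0,0],2],
  ],
)

```text
clock: 11.85
position: [0.4978, 0.2599, 0.0806]
ee_rot: [-0.0, 0.75, 0.661, -0.002]
contact_force: [0.3, -0.4, -1.2]
width: 0.0232
gripper_force: 39.8
```

Run:
```python
from h import *
from scipy.spatial.transform import Rotation as Ro
shot("wrist","w5"); s_=manip.get_state(); q=s_["ee_rot"]; print(s_["position"],s_["width"])
print(Ro.from_quat(np.r_[q[1:],q[0]]).as_matrix())
```

```text
[0.49879998 0.25953039 0.08158524] 0.023064823093794994
[[ 1.26669163e-01  9.91944682e-01 -8.18978933e-04]
 [ 9.91944246e-01 -1.26670053e-01 -1.14499448e-03]
 [-1.23951129e-03 -6.67345947e-04 -9.99999009e-01]]
```

View pics/w5.png

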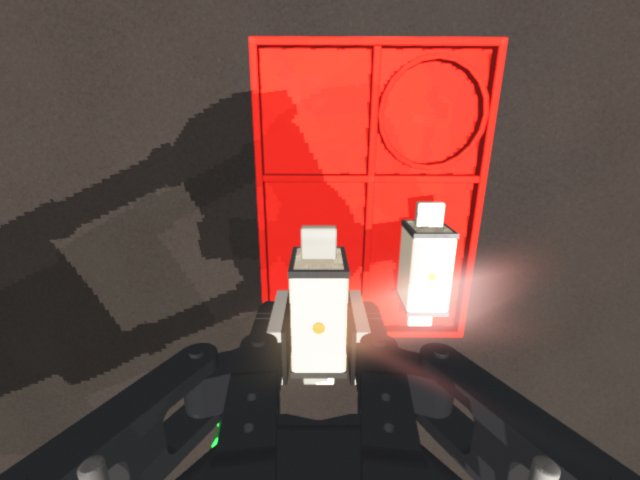

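The second fuse is held square at (319,328), above the left long bay. Lowering.

Emit:
drive_tool(
  rows=[
    [[0,0,0],[-0.2,0.1,-3],2],
    [[0,0,0],[0,0,-1.8],2],
    [[0,0,0],[0,0,-0.3],2],
    [[0,0,0],[0,0,0],2],
    [[0,0,0],[0,0,0],2],
  ],
)

```text
clock: 12.52
position: [0.498, 0.2613, 0.0319]
ee_rot: [0.0, 0.751, 0.661, 0.001]
contact_force: [0.4, -0.6, -1.3]
width: 0.0232
gripper_force: 39.9
```

Emit:
drive_tool(
  rows=[
    [[0,0,0],[0,0,-0.1],2],
    [[0,0,0],[0,0,-0.1],2],
    [[0,0,0],[0,0,-0.1],2],
    [[0,0,0],[0,0,0],2],
  ],
)

```text
clock: 13.02
position: [0.497, 0.2615, 0.0277]
ee_rot: [0.0, 0.751, 0.661, 0.0]
contact_force: [0.7, -0.9, -1.2]
width: 0.0233
gripper_force: 40.0
```

Emit:
drive_tool(
  rows=[
    [[0,0,0],[0,0,-0.1],2],
    [[0,0,0],[0,0,0],2],
  ],
)

```text
clock: 13.28
position: [0.497, 0.2615, 0.0276]
ee_rot: [0.0, 0.751, 0.661, 0.0]
contact_force: [-1.8, -0.3, 6.4]
width: 0.023
gripper_force: 40.9
```

Emit:
drive_tool(
  rows=[
    [[0,0,0],[0,0,0],3.6],
    [[0,0,0],[0,0,0],3.6],
    [[0,0,0],[0,0,0],3.6],
    [[0,0,0],[0,0,5],3.6],
    [[0,0,0],[0,0,6],3.6],
    [[0,0,0],[1.3,-5.8,0],5.5],
    [[0,0,0],[1.3,-5.8,0],5.5],
    [[0,0,0],[1.3,-5.8,0],5.5],
  ],
)

```text
clock: 14.28
position: [0.5363, 0.086, 0.1369]
ee_rot: [0.0, 0.75, 0.661, 0.0]
contact_force: [0.5, -0.1, -0.1]
width: 0.0548
gripper_force: 0.0
```

Emit:
drive_tool(
  rows=[
    [[0,0,0],[1.3,-5.8,0],5.5],
    [[0,0,0],[1.3,-5.8,0],5.5],
    [[0,0,0],[1.4,-4.8,0],5.5],
    [[0,0,0],[0,0,0],5.5],
    [[0,0,0],[0,0,0],5.5],
  ],
)

```text
clock: 14.9
position: [0.5754, -0.0763, 0.1362]
ee_rot: [-0.001, 0.751, 0.66, -0.0]
contact_force: [0.4, 0.7, 0.5]
width: 0.0554
gripper_force: 0.0
```

Run:
```python
from h import *
shot("wrist","w6"); s_=manip.get_state(); print(s_["position"],s_["width"])
print(proj("wrist",[[.5763,-.077,.06]],saved("w6")))
```

```text
[ 0.57534449 -0.07564724  0.13635696] 0.05525723849072834
[[319.68776119 259.10264618]]
```

View pics/w6.png

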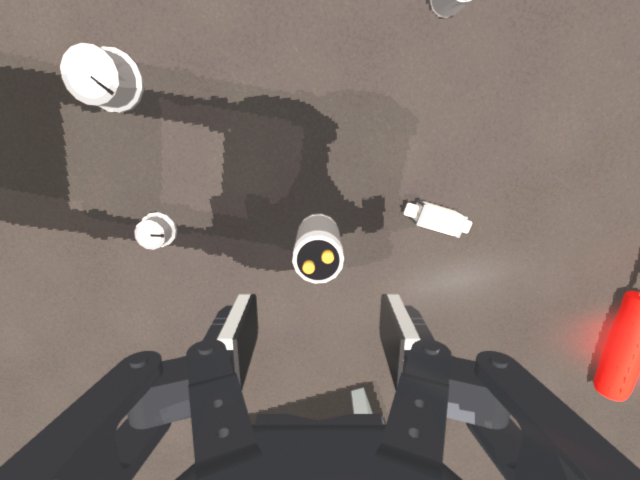

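The capacitor's top rim is centred at (318,257), against (320,259) predicted, so I can descend straight onto it.

Emit:
drive_tool(
  rows=[
    [[0,0,0],[0,0,-4],5.5],
    [[0,0,0],[0,0,-3],5.5],
    [[0,0,0],[0,0,-2.1],5.5],
    [[0,0,0],[0,0,0],3],
    [[0,0,0],[0,0,0],3],
    [[0,0,0],[0,0,0],3],
    [[0,0,0],[0,0,0],3],
    [[0,0,0],[0,0,0],3],
  ],
  force=40,
)

```text
clock: 15.95
position: [0.5761, -0.0767, 0.0461]
ee_rot: [0.0, 0.751, 0.661, 0.0]
contact_force: [0.4, 0.7, -1.3]
width: 0.031
gripper_force: 38.7
```

Emit:
drive_tool(
  rows=[
    [[0,0,0],[0,0,4],3],
    [[0,0,0],[0,3,4],3],
    [[0,0,0],[0,6,0],3],
    [[0,0,0],[-0.5,6,0],3],
    [[0,0,0],[0,6,0],3],
    [[0,0,0],[0,6,0],3],
    [[0,0,0],[0,6,0],3],
    [[0,0,0],[0,5,0],3],
  ],
)

```text
clock: 16.95
position: [0.5707, 0.3057, 0.1258]
ee_rot: [0.0, 0.75, 0.661, 0.0]
contact_force: [-0.2, -0.7, -1.2]
width: 0.0312
gripper_force: 38.7
```

Emit:
drive_tool(
  rows=[
    [[0,0,0],[0,3.5,-2],3],
    [[0,0,0],[0,0,0],3],
    [[0,0,0],[0,0,0],3],
  ],
)

```text
clock: 17.32
position: [0.5708, 0.3378, 0.1056]
ee_rot: [0.0, 0.75, 0.661, -0.0]
contact_force: [1.1, -0.7, -1.1]
width: 0.0304
gripper_force: 38.7
```

Run:
```python
from h import *
shot("wrist","w7"); s_=manip.get_state(); print(s_["position"],s_["width"])
print(proj("wrist",[[.5708,.3382,.012]],saved("w7")))
```

```text
[0.57120948 0.33743465 0.10597393] 0.03093964043740467
[[317.88773708 248.47024162]]
```

View pics/w7.png

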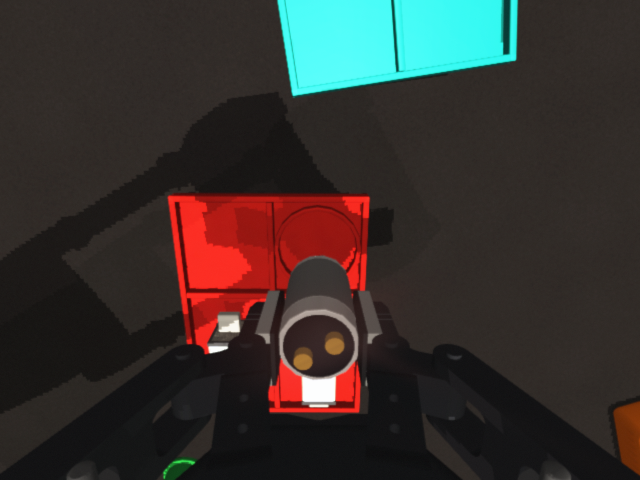

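The collar, centred near (317,246), matches the target and the can hangs upright. Lowering.

Emit:
drive_tool(
  rows=[
    [[0,0,0],[0,0,-3],3],
    [[0,0,0],[0,0,-2.1],3],
    [[0,0,0],[0,0,-0.2],3],
    [[0,0,0],[0,0,-0.1],3],
    [[0,0,0],[0,0,-0.1],3],
    [[0,0,0],[0,0,0],3],
  ],
)

```text
clock: 18.12
position: [0.5714, 0.3386, 0.0515]
ee_rot: [0.0, 0.751, 0.661, 0.001]
contact_force: [-0.3, 0.0, -0.3]
width: 0.031
gripper_force: 38.7
```

Emit:
drive_tool(
  rows=[
    [[0,0,0],[0,0,-0.1],3],
    [[0,0,0],[0,0,0],3],
  ],
)

```text
clock: 18.38
position: [0.5709, 0.3385, 0.0497]
ee_rot: [0.0, 0.751, 0.661, 0.0]
contact_force: [-0.3, -0.3, -0.9]
width: 0.0311
gripper_force: 38.7
```

Emit:
drive_tool(
  rows=[
    [[0,0,0],[0,0,-0.1],3],
    [[0,0,0],[0,0,0],3],
  ],
)

```text
clock: 18.62
position: [0.571, 0.3386, 0.0494]
ee_rot: [0.0, 0.751, 0.661, 0.0]
contact_force: [-1.2, -0.3, 4.6]
width: 0.0309
gripper_force: 39.2
```

Emit:
drive_tool(
  rows=[
    [[0,0,0],[0,0,0],4.5],
    [[0,0,0],[0,0,0],4.5],
    [[0,0,0],[0,0,0],4.5],
    [[0,0,0],[0,0,5],4.5],
    [[0,0,0],[0,0,5],4.5],
    [[0,0,0],[-2.3,-5.2,0],5.5],
    [[0,0,0],[-2.3,-5.2,0],5.5],
    [[0,0,0],[-2.3,-5.2,0],5.5],
  ],
)

```text
clock: 19.62
position: [0.5012, 0.1811, 0.1487]
ee_rot: [0.0, 0.75, 0.661, 0.0]
contact_force: [-0.1, 0.2, -0.2]
width: 0.055
gripper_force: 0.0
```

Emit:
drive_tool(
  rows=[
    [[0,0,0],[-2.3,-5.2,0],5.5],
    [[0,0,0],[-2.3,-5.2,-1],5.5],
    [[0,0,0],[-0.8,-2.4,-1],5.5],
    [[0,0,0],[0,0,0],5.5],
    [[0,0,0],[0,0,0],5.5],
  ],
)

```text
clock: 20.25
position: [0.4488, 0.0549, 0.1291]
ee_rot: [0.0, 0.751, 0.661, 0.001]
contact_force: [0.6, -0.1, -0.4]
width: 0.0548
gripper_force: 0.0
```

Run:
```python
from h import *
shot("wrist","w8"); s_=manip.get_state(); print(s_["position"],s_["width"])
print(proj("wrist",[[.448,.054,.028]],saved("w8")))
shot("top","t2",(190,180,390,330),4)
```

```text
[0.44894297 0.05516005 0.12908006] 0.05514886754814943
[[316.81663676 247.06827469]]
```

View pics/w8.png

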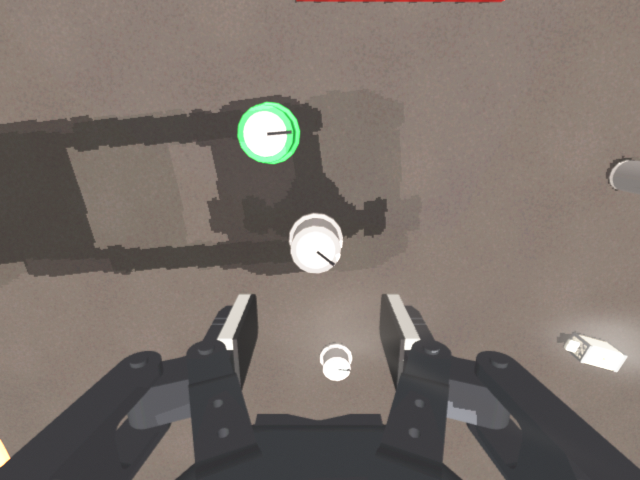

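The large knob's top is centred at (316,250), against (317,247) predicted. The green decoy at (268,133) is outside the fingers. I'll shift 2 mm in -y and descend.

Emit:
drive_tool(
  rows=[
    [[0,0,0],[0,-0.2,-4],5.5],
    [[0,0,0],[0,0,-4],5.5],
    [[0,0,0],[0,0,-2.7],5.5],
    [[0,0,0],[0,0,0],3.2],
    [[0,0,0],[0,0,0],3.2],
    [[0,0,0],[0,0,0],3.2],
    [[0,0,0],[0,0,0],3.2],
    [[0,0,0],[0,0,0],3.2],
  ],
  force=40,
)

```text
clock: 21.35
position: [0.4483, 0.0524, 0.0222]
ee_rot: [0.0, 0.751, 0.661, 0.0]
contact_force: [-0.5, -0.4, -0.5]
width: 0.0344
gripper_force: 39.8
```

Emit:
drive_tool(
  rows=[
    [[0,0,0],[0,0,5],3.2],
    [[0,0,0],[0,0,5],3.2],
    [[0,0,0],[1.2,5.9,0],3.2],
    [[0,0,0],[1.2,5.9,0],3.2],
    [[0,0,0],[1.2,5.9,0],3.2],
    [[0,0,0],[1.2,5.9,0],3.2],
    [[0,0,0],[1.1,5.8,0],3.2],
    [[0,0,0],[0,0,-3],3.2],
  ],
)

```text
clock: 22.35
position: [0.5099, 0.352, 0.0936]
ee_rot: [0.001, 0.749, 0.662, 0.005]
contact_force: [0.7, -1.1, -1.4]
width: 0.0346
gripper_force: 40.2
```

Emit:
drive_tool(
  rows=[
    [[0,0,0],[0,0,-3],3.2],
    [[0,0,0],[0,0,-2.5],3.2],
    [[0,0,0],[0,0,-0.6],3.2],
    [[0,0,0],[0,0,0],3.2],
    [[0,0,0],[0,0,0],3.2],
  ],
)

```text
clock: 22.98
position: [0.5079, 0.3468, 0.0319]
ee_rot: [0.0, 0.751, 0.661, 0.001]
contact_force: [-0.4, -0.2, -0.3]
width: 0.0344
gripper_force: 40.2
```

Emit:
drive_tool(
  rows=[
    [[0,0,0],[0,0,-0.3],3.2],
    [[0,0,0],[0,0,-0.1],3.2],
    [[0,0,0],[0,0,-0.1],3.2],
    [[0,0,0],[0,0,0],3.2],
  ],
)

```text
clock: 23.48
position: [0.5069, 0.3464, 0.0256]
ee_rot: [0.0, 0.751, 0.661, -0.0]
contact_force: [0.1, 1.2, 0.1]
width: 0.0341
gripper_force: 40.2
```

Emit:
drive_tool(
  rows=[
    [[0,0,0],[0,0,-0.1],3.2],
    [[0,0,0],[0,0,0],3.2],
  ],
)

```text
clock: 23.72
position: [0.507, 0.3465, 0.0249]
ee_rot: [0.0, 0.751, 0.661, 0.0]
contact_force: [-0.0, -0.3, 1.9]
width: 0.0345
gripper_force: 40.5
```

Emit:
drive_tool(
  rows=[
    [[0,0,0],[0,0,0],4.4],
    [[0,0,0],[0,0,0],4.4],
    [[0,0,0],[0,0,0],4.4],
    [[0,0,0],[0,0,3],4.4],
    [[0,0,0],[0,0,5],4.4],
    [[0,0,0],[0,-3,5],4.4],
    [[0,0,0],[-1,-6,0],4.4],
    [[0,0,0],[-1,-6,0],4.4],
  ],
)

```text
clock: 24.72
position: [0.4872, 0.1953, 0.1556]
ee_rot: [0.001, 0.75, 0.661, 0.001]
contact_force: [0.6, -0.7, -0.0]
width: 0.0438
gripper_force: 0.0
```

Emit:
drive_tool(
  rows=[
    [[0,0,0],[-1,-5,0],4.4],
    [[0,0,0],[0,0,0],4.4],
    [[0,0,0],[0,0,0],4.4],
  ],
)

```text
clock: 25.1
position: [0.4775, 0.1468, 0.1549]
ee_rot: [0.0, 0.751, 0.66, 0.001]
contact_force: [0.4, -0.0, -0.1]
width: 0.0439
gripper_force: 0.0
```

Run:
```python
from h import *
shot("top","t3"); shot("wrist","w9")
a=cv2.imread("pics/t3_raw.png")[170:340,190:440]; b=cv2.imread("pics/w9_raw.png")
a=cv2.resize(a,(400,272)); b=cv2.resize(b,(400,300)); c=cv2.resize(cv2.imread("pics/t3_raw.png"),(400,300))
s=cv2.cvtColor(eyes.get_image("scene"),cv2.COLOR_RGB2BGR)[160:260,290:420]; s=cv2.resize(s,(400,300))
cv2.imwrite("pics/fin.png",np.vstack([np.hstack([cv2.resize(a,(400,300)),b]),np.hstack([c,s])]))
```

```text
(no output)
```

View pics/fin.png

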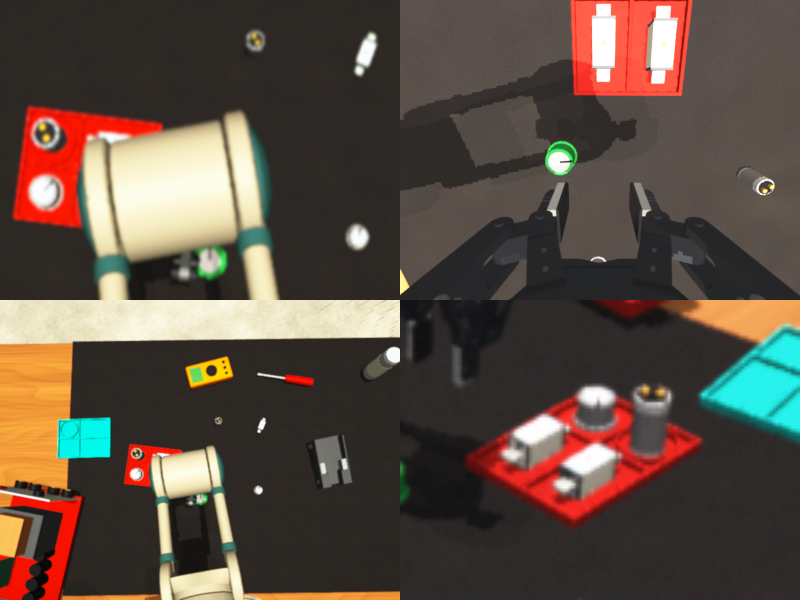

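The pictures show both fuses flat in the long bays, the capacitor upright in the collar, and the knob right way up in its square bay. The chute is empty, the small parts have not moved, and the gripper is clear of everything.

```bash
python3 -c "
from rig import job
print(job.sign_off())"
```

```text
the job is handed in; nothing more can be done
None
```

The red tray is packed with both large fuses, the large capacitor and the large knob, all in their bays and the right way up, and I handed the job in at about 25 s on the robot's clock (limit 122 s).

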